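Seat a lacquer box lid in its holding block

ROBOT

A 6-joint arm with a two-finger parallel gripper is mounted at the origin on the work surface. World frame = base frame: x ahead of the robot, y to its left, z up, the work surface at z = 0. Lengths are in m, angles in rad, forces in N, time in s.
With the tool pointing down it reaches from about 0.3 to 0.85 m from the base axis. Payload 5.4 kg.
Tool frame: the origin (TCP) lies midway between the tips of the shut fingers; the grasp point (between the pads) lies 19 mm behind it (manip.tcp_to_grasp is the distance from the TCP to the grasp point, in m); z points along the fingers, y is the line along which they close (so a half turn about z gives the same grasp; the last joint's range is limited). The gripper opens to 85 mm and grips with 20 to 120 N. Pads are 22 mm wide; open, the fingers measure 114 mm over their backs; the gripper's body (76 mm by 85 mm) begins 54 mm behind the grasp point. The pads swing forward as they close: fully open they stand 13 mm farther back than shut.
Start: joints at [1.123, 0.158, 1.597, -0, 1.386, -0.21], TCP at [0.135, 0.559, 0.231] pointing down, gripper open.
Joint ranges: [-2.91, 2.91], [-0.94, 2.29], [0.18, 2.7], [-1.29, 4.43], [0.17, 2.64], [-3, 3]. Speed limits (rad/s): [2.57, 2.57, 3.14, 3.14, 3.14, 3.14].

INTERFACE

Orientations are given as a rotation vector (axis times angle).
In Python, from rig import manip gives the robot as it stands.
- The arm moves only by the tool move_arm, never from a script. Its argument "commands" is one flat list of numbers, 7 for each row, row after row: the turn, a rotation vector about the tool's x, y, z in rad, then the shift along the tool's x, y, z in cm, then the finger opening in cm, from 0 to 8.54. In form: [rx, ry, rz, tx, ty, tz, jaw, rx, ry, rz, tx, ty, tz, jaw, ...]. A call has 1 to 8 rows; each row shifts and turns the commanded pose from where the row before left it, along the tool's axes as they then stand; what a row does not reach is not made up. A row lasts 1/12 s, in which the tool goes at most 41.7 mm and 7.16 degrees, less where a joint would pass 70% of its speed; a pose out of reach is approached as far as the arm can. A call is refused whole if a number of a shift passes 4.17 or a number of a turn 0.125, either way. A call with a gripper value outside its range is refused whole. The fingers move at their own pace and stop on an object; the grip force is fixed at half the most. Time passes only in rows, so rows that do not move let the fingers close. It gives the time, the measured TCP pose, the force, the opening and the grip force at its end, in the units of the state.
- manip.get_obs(): the state, without advancing time (a new reading comes with each control period).
- manip.read_camera(name): name is "scene" or "top" or "wrist"; returns (picture, depth): 400x640x3 uint8, red, green, blue; 400x640 float32, m along the optical axis (not along the pixel's ray), 0 where there is no reading.
- manip.get_calibration(name): a dict with "vfov" (degrees; the focal length in pixels is half the picture's height over the tangent of half this angle, whatever the lens; pixels are square), "cx", "cy" (the principal point, pixels), "distortion" ([k1, k2, p1, p2, k3] as OpenCV has them; the pictures are not rectified), "rvec" (rotation vector, rad) and "tvec" (3), from world to camera coordinates, as OpenCV has them; the wrist camera has in their place "hand_eye" (4x4, takes a point from camera to tool coordinates, whose origin is the TCP and whose axes are the flange's). Camera axes: x right, y down, z forward; pixel columns grow to the right and rows downward; lengths in m; the calibration is good to about 2 mm. A picture is of the moment at which its call begins: read the wrist's pose just before it. get_calibration takes no time and is no camera call.
- manip.job_done(): hands the job in; it is judged then, once.
The state is a dict: "t": time; "joint_positions": joint angles; "joint_velocities": joint speeds; "joint_efforts": joint torques, N m; "ee_pos": TCP position; "ee_rot": TCP orientation; "ft_force": force on the tool from outside, world axes, zero at the start; "wrist_torque": the same for the moment, N m; "gripper_width": finger opening in m; "gripper_force": force on a finger pad.
Only numpy, scipy, OpenCV 4.12 (cv2) and the standard library are available. Lean on these libraries where they do the work, as an engineer would, in place of code of your own. Each camera call takes 0.05 s, during which the arm holds its last target. There are 200 camera calls.

TASK

Take the arch-topped lacquer lid out of the partitioned carton and seat it in the pocket of the wooden holding block, arch up, flat on the felt and square, ready for decorating. The carton leaves finger room only at the lid's two ends and the block only at its two sides, so set the lid down on the table in between and change your grip. Lacquer chips: set it down, never let it drop, and leave the other pieces and the brush where they are.

Things in the scene. Friction and masses are not known exactly. Their poses are not given: they have to be found in the camera images.
- lid: Dark lacquer box lid, an upright hollow shell, open side down, 66 mm long (its x), 46 wide (y). Barrel-arched along its length: 26 mm high at the middle (over 23 within 11 mm of it), only 9 at the ends. Ends are flat upright faces 66 apart, 9 high; sides flat upright, 46 apart. Walls 4 mm, 40 to 85 g. Origin: centre of underside; z up. Starts in one of the carton's bays, length along the bay.
- carton: Fixed open cardboard carton 168 (its x) x 188 mm (y), 38 high, floor 6 thick; dividers (3 thick, 39 high) make 3 bays, each 160 long (x), 58 wide, centres at y = -61, 0, 61 mm. One piece in each, any order. Origin: centre of underside. Carton and block stand left and right of the robot's middle line, either way; the table is clear 80 mm each side of that line, 0.35 to 0.65 m from the base axis.
- holder: Fixed wooden holding block 109 (its x) x 83 mm (y), top 34 mm above the table, on a base board 156 x 124 x 10. Pocket in its top, see point pocket. Its long walls (+y, -y) are cut through to the outside at mid-length, 44 mm wide, down to pocket-floor level: finger reliefs. End walls (+x, -x) solid, 20 mm thick. Origin: centre of the board's underside, on the table.
- pocket (a point): Centre of the pocket's felt floor, 18 mm above the table, axes as the holding block. Pocket 69 mm long (x), 49 wide (y), 16 deep, mouth bevelled 4 mm all round (77 x 57 at the top). The seated lid's origin comes here, its length along this x, either way round.
- round_case: Bystander in the carton: round dark lacquer case, 48 mm across, 21.5 mm high. Origin: centre of its underside.
- plaque: Bystander in the carton: flat dark lacquer plaque 92 x 30 x 8 mm. Origin: centre of its underside.
- dish: Bystander on the table, beyond the work: round dark lacquer dish 90 mm across, 14 mm high. Origin: centre of its underside.
- brush: Bystander on the table, farther out: a brush 190 mm long with a wooden handle, lying along its x. Origin: on the table below it.

How it is judged:
On the way:
1. the lid lies flat on the bare table, let go, to change the grip (height (world z) of lid below 0.004 m and angle between lid's own z axis and vertical below 0.1 rad and contact force between lid and the fingers below 0.01 N and linear speed of lid below 0.02 m/s), for 0.2 s.
At the end, for the whole second after the job is handed in: The lid rests in the pocket, arch up, its underside within 2.5 mm of the pocket's floor, within 4 mm of its centre, tilted less than 0.05 rad and its length within 0.1 rad of the pocket's, at rest; round case, plaque, dish and brush are within 30 mm of where they were (horizontal distance between lid and pocket below 0.004 m and z of lid in the frame of pocket between -0.003 and 0.0025 m and angle between lid's own z axis and vertical below 0.05 rad and angle between the x axis of lid and the x axis of pocket, either way round below 0.1 rad and linear speed of lid below 0.02 m/s and distance of each of round_case, plaque, dish, brush from where it was at the start of the episode below 0.03 m); the robot touches nothing.
It fails at once if the lid was dropped or thrown (moves faster than 0.35 m/s, a fall of about 6 mm, with no finger on it) (contact force between lid and the fingers below 0.01 N and linear speed of lid above 0.35 m/s).
It fails at once if the round case was disturbed (moved more than 30 mm) (distance of round_case from where it was at the start of the episode above 0.03 m).
It fails at once if the plaque was disturbed (moved more than 30 mm) (distance of plaque from where it was at the start of the episode above 0.03 m).
It fails at once if the dish was disturbed (moved more than 30 mm) (distance of dish from where it was at the start of the episode above 0.03 m).
It fails at once if the brush was disturbed (moved more than 30 mm) (distance of brush from where it was at the start of the episode above 0.03 m).
It also fails if it takes over 64 s, if anything falls off the work surface, if the arm or the gripper's body presses on something with over 40 N, if the wrist force passes 120 N, or if a joint passes its speed limit or range.

## Working session

There is one attempt and no reset: what is moved stays moved. The work goes in short steps, Python scripts to look and compute and a tool call to move; the robot and the scene stay as the last step left them, time stands still between calls to the robot, and variables do not carry over. Pictures are saved under pics/ and viewed, at most 10 in all, crops included, and the job is handed in when it is done.

Besides the shell and the picture viewer there is one more tool, called after "Emit:" as name(argument=value, ...) on one line, values as JSON. move_arm: Moves the arm, as the interface text tells. Its arguments: {"type":"object","properties":{"commands":{"type":"array"}},"required":["commands"]}

```bash
ls; mkdir -p pics
cat > h.py <<'E'
import numpy as np, cv2
from rig import manip
from scipy.spatial.transform import Rotation as R
def cam(name):
    o=manip.get_obs(); im,d=manip.read_camera(name); c=manip.get_calibration(name)
    return o,im,d,c
def K(c):
    f=200/np.tan(np.radians(c['vfov'])/2); return np.array([[f,0,c['cx']],[0,f,c['cy']],[0,0,1]])
def world(o,d,c):
    h,w=d.shape; u,v=np.meshgrid(np.arange(w),np.arange(h))
    p=cv2.undistortPoints(np.stack([u,v],-1).reshape(-1,1,2).astype(float),K(c),np.array(c['distortion'],float)).reshape(h,w,2)
    P=np.dstack([p[...,0]*d,p[...,1]*d,d])
    if 'hand_eye' in c:
        H=np.array(c['hand_eye']); P=P@H[:3,:3].T+H[:3,3]
        return P@R.from_rotvec(o['ee_rot']).as_matrix().T+o['ee_pos']
    M=R.from_rotvec(np.ravel(c['rvec'])).as_matrix(); return (P-np.ravel(c['tvec']))@M
E
python3 - <<'E'
from h import *
o,im,d,c=cam('top'); P=world(o,d,c); np.savez('top.npz',im=im,d=d,P=P)
cv2.imwrite('pics/top.png',im[...,::-1])
print(o); print(c); print(P[::100,::160].round(3))
E
```

```text
pics
{'t': 0.0, 'joint_positions': array([ 1.12288315e+00,  1.59070435e-01,  1.59824160e+00,  1.91233658e-05,
        1.38620024e+00, -2.10107832e-01]), 'joint_velocities': array([-0.00183708,  0.00052491, -0.00157405, -0.00065669, -0.00135799,
        0.00120672]), 'joint_efforts': array([-1.09783439e-03, -3.96010029e+01, -3.31425869e+01, -3.32612635e-04,
        8.46673240e-03,  6.17870448e-07]), 'ee_pos': array([0.13520488, 0.55825705, 0.2303002 ]), 'ee_rot': array([-3.72593867e-01, -3.11877567e+00,  2.84346930e-03]), 'ft_force': array([-0.49410282, -0.72822268,  1.02996457]), 'wrist_torque': array([0.00779608, 0.02783826, 0.01615959]), 'gripper_force': 0.0, 'gripper_width': 0.085402589876335}
{'vfov': 43.05869353832628, 'cx': 327.57027596193285, 'cy': 204.98441774550315, 'distortion': array([0.02883661, 0.        , 0.        , 0.        , 0.        ]), 'rvec': array([ 2.14936041, -2.20096681,  0.10514199]), 'tvec': array([-0.0093479 ,  0.62064645,  1.17915705])}
[[[ 1.544e+00  1.259e+00 -7.410e-01]
  [ 1.540e+00  6.290e-01 -7.460e-01]
  [ 1.528e+00 -1.700e-02 -7.480e-01]
  [ 1.508e+00 -6.620e-01 -7.420e-01]]

 [[ 9.000e-01  7.720e-01  2.000e-03]
  [ 8.940e-01  3.850e-01 -1.000e-03]
  [ 8.850e-01 -1.200e-02  2.000e-03]
  [ 8.750e-01 -4.080e-01  0.000e+00]]

 [[ 6.540e-01  7.640e-01  1.000e-03]
  [ 6.450e-01  3.830e-01  1.000e-03]
  [ 6.350e-01 -6.000e-03  4.000e-03]
  [ 6.260e-01 -3.960e-01 -1.000e-03]]

 [[ 4.160e-01  7.490e-01  1.100e-02]
  [ 4.050e-01  3.800e-01  4.000e-03]
  [ 3.950e-01 -1.000e-03  1.000e-03]
  [ 3.870e-01 -3.820e-01  5.000e-03]]]
```

View pics/top.png

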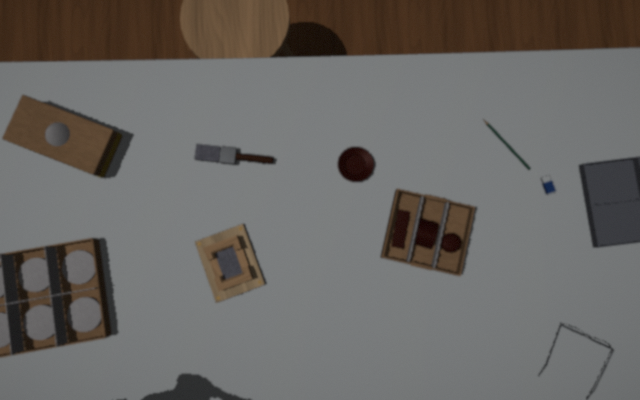

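The top picture shows the carton on the right (centre about 428,232) with the plaque, the lid (middle bay, ~428,233) and the round case. The block is on the left (~230,262), the dish is at (356,164) and the brush at (235,156).

Run:
```python
from h import *
z=np.load('top.npz'); im=z['im']; P=z['P']
a=im[180:285,375:485]; b=im[215:310,180:280]
g=lambda x:cv2.convertScaleAbs(cv2.resize(x,(400,400),interpolation=cv2.INTER_CUBIC)[...,::-1],alpha=2.2)
cv2.imwrite('pics/crop.png',np.hstack([g(b),g(a)]))
# holder board & carton rects from heights
Z=P[...,2]
def rect(y0,y1,x0,x1,zl,zh):
    m=(P[...,0]>x0)&(P[...,0]<x1)&(P[...,1]>y0)&(P[...,1]<y1)&(Z>zl)&(Z<zh)
    q=P[m][:,:2].astype(np.float32); (c,s,a)=cv2.minAreaRect(q); return m.sum(),c,s,a,np.median(P[m][:,2])
print('carton',rect(-.4,-.08,.35,.72,.030,.06))
print('holder all',rect(.1,.4,.3,.72,.007,.06))
print('holder top',rect(.1,.4,.3,.72,.027,.06))
print([ (k,P[k].round(3)) for k in [(232,428),(242,452),(228,400),(262,230),(164,356),(155,200),(158,265)]])
```

```text
carton (np.int64(1218), (0.551071047782898, -0.2585921287536621), (0.18932846188545227, 0.1745615005493164), 75.39263916015625, np.float64(0.03743457272818612))
holder all (np.int64(3446), (0.5098956823348999, 0.25245538353919983), (0.4201103746891022, 0.29172131419181824), 1.4927071332931519, np.float64(0.015058312508631235))
holder top (np.int64(789), (0.48832234740257263, 0.2142147272825241), (0.10871266573667526, 0.08355396240949631), 19.31631851196289, np.float64(0.03459747738739751))
[((232, 428), array([ 0.55 , -0.26 ,  0.032])), ((242, 452), array([ 0.525, -0.316,  0.028])), ((228, 400), array([ 0.562, -0.196,  0.016])), ((262, 230), array([0.491, 0.21 , 0.022])), ((164, 356), array([ 0.722, -0.096,  0.004])), ((155, 200), array([0.75 , 0.282, 0.018])), ((158, 265), array([0.739, 0.125, 0.018]))]
```

View pics/crop.png

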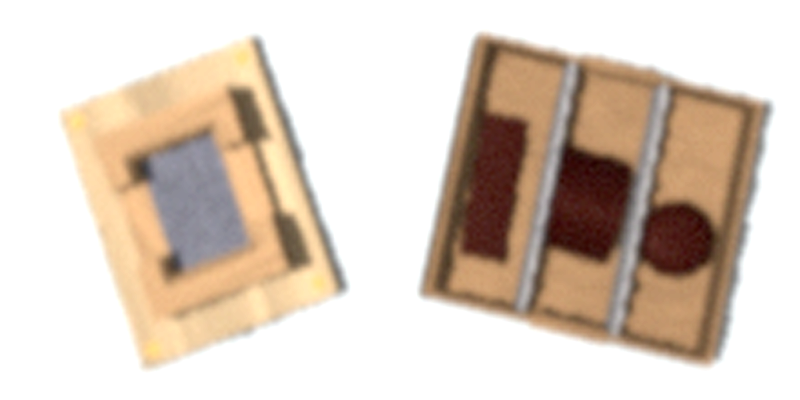

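```bash
cat >> h.py <<'E'
def goto(x,y,z,yaw_y,o=None):
    """remaining move: turn about tool z, then shift in CURRENT tool axes and in FINAL tool axes (cm)"""
    o=o or manip.get_obs(); M=R.from_rotvec(o['ee_rot']).as_matrix()
    cur=np.arctan2(M[1,1],M[0,1]); dy=(yaw_y-cur+np.pi/2)%np.pi-np.pi/2
    n=cur+dy; yv=np.array([np.cos(n),np.sin(n),0]); zv=np.array([0,0,-1.]); T=np.stack([np.cross(yv,zv),yv,zv],1)
    rv=(R.from_matrix(M).inv()*R.from_matrix(T)).as_rotvec(); D=np.array([x,y,z])-o['ee_pos']
    print('pos',o['ee_pos'].round(4),'yaw_y deg',np.degrees(cur).round(2),'w',round(o['gripper_width'],4),'t',round(o['t'],2),'F',np.round(o['ft_force'],1),'gf',round(o['gripper_force'],1))
    print('turn rad',rv.round(4),'now-axes cm',(M.T@D*100).round(2),'final-axes cm',(T.T@D*100).round(2),'q',o['joint_positions'].round(2))
E
python3 - <<'E'
from h import *
z=np.load('top.npz'); im=z['im'].astype(int); P=z['P']
a=np.radians(-14.6); C=np.array([.551,-.2586]); U=np.array([np.cos(a),np.sin(a)]); V=np.array([-U[1],U[0]])
Q=P[...,:2]-C; u=Q@U; v=Q@V
m=(abs(u)<.078)&(abs(v)<.028)&(P[...,2]>.008)&(im[...,1]<45)&(im[...,0]-im[...,1]<60)
print(np.median(im[m],0), m.sum())
g=(abs(u)<.08)&(abs(v)<.028)
for k in (232,215,255): print(im[k,428])
r=cv2.minAreaRect(P[m][:,:2].astype(np.float32)); print(r, np.percentile(u[m],[1,50,99]),np.percentile(v[m],[1,50,99]))
goto(.55,-.26,.23,a)
print(manip.get_calibration('wrist'))
E
```

```text
[30. 11.  9.] 587
[31 11  9]
[90 69 50]
[87 66 47]
((0.5520537495613098, -0.260217547416687), (0.052954308688640594, 0.15220972895622253), 74.30615234375) [-0.05917955 -0.00350661  0.06590904] [-0.02646287  0.00320929  0.02446339]
pos [0.1352 0.5583 0.2303] yaw_y deg 76.38 w 0.0853 t 0.05 F [ 0.3  0.3 -0.2] gf 0.0
turn rad [-1.1000e-03 -1.7000e-03 -1.5537e+00] now-axes cm [-59.58 -69.76   0.14] final-axes cm [ 6.873e+01 -6.077e+01  3.000e-02] q [ 1.12  0.16  1.6  -0.    1.39 -0.21]
{'vfov': 71.67019823678424, 'cx': 320.880571391321, 'cy': 197.185235580984, 'distortion': array([-0.02278944,  0.        ,  0.        ,  0.        ,  0.        ]), 'hand_eye': array([[-1.15900021e-05, -9.51390619e-01, -3.07986834e-01,
         7.83491322e-02],
       [ 9.99999993e-01,  2.47764263e-05, -1.14167418e-04,
        -1.46294946e-04],
       [ 1.16248623e-04, -3.07986833e-01,  9.51390612e-01,
        -1.41213481e-01],
       [ 0.00000000e+00,  0.00000000e+00,  0.00000000e+00,
         1.00000000e+00]])}
```

```bash
cat >> h.py <<'E'
def arc(x,y,z,dturn,n,o=None):
    """n equal rows: turn dturn (rad, about tool z) in all; prints the constant shift per row (cm), for shift-before-turn and after"""
    o=o or manip.get_obs(); M=R.from_rotvec(o['ee_rot']).as_matrix(); D=M.T@(np.array([x,y,z])-o['ee_pos'])*100
    d=dturn/n
    for s0 in (0,1):
        S=sum(R.from_rotvec([0,0,d*(k+s0)]).as_matrix() for k in range(n)); print(n,'rz',round(d,4),'shift',np.linalg.solve(S,D).round(3))
E
python3 - <<'E'
from h import *
arc(.55,-.26,.15,1.588,24)
E
```

```text
24 rz 0.0662 shift [-4.232 -0.437  0.339]
24 rz 0.0662 shift [-4.252 -0.156  0.339]
```

Emit:
move_arm(commands=[0,0,0.0567,-3.63,-0.36,0.29,8.5,0,0,0.0567,-3.63,-0.36,0.29,8.5,0,0,0.0567,-3.63,-0.36,0.29,8.5,0,0,0.0567,-3.63,-0.36,0.29,8.5,0,0,0.0567,-3.63,-0.36,0.29,8.5,0,0,0.0567,-3.63,-0.36,0.29,8.5,0,0,0.0567,-3.63,-0.36,0.29,8.5,0,0,0.0567,-3.63,-0.36,0.29,8.5])

```text
t: 0.72
ee_pos: [0.3854, 0.4098, 0.2073]
ee_rot: [-1.068, -2.954, 0.001]
ft_force: [0.2, 1.3, -0.3]
gripper_width: 0.0847
gripper_force: 0.0
```

Emit:
move_arm(commands=[0,0,0.0567,-3.63,-0.36,0.29,8.5,0,0,0.0567,-3.63,-0.36,0.29,8.5,0,0,0.0567,-3.63,-0.36,0.29,8.5,0,0,0.0567,-3.63,-0.36,0.29,8.5,0,0,0.0567,-3.63,-0.36,0.29,8.5,0,0,0.0567,-3.63,-0.36,0.29,8.5,0,0,0.0567,-3.63,-0.36,0.29,8.5,0,0,0.0567,-3.63,-0.36,0.29,8.5])

```text
t: 1.38
ee_pos: [0.5438, 0.1678, 0.1841]
ee_rot: [-1.705, -2.638, 0.001]
ft_force: [0.5, 0.2, 0.3]
gripper_width: 0.0851
gripper_force: 0.0
```

Emit:
move_arm(commands=[0,0,0.0567,-3.63,-0.36,0.29,8.5,0,0,0.0567,-3.63,-0.36,0.29,8.5,0,0,0.0567,-3.63,-0.36,0.29,8.5,0,0,0.0567,-3.63,-0.36,0.29,8.5,0,0,0.0567,-3.63,-0.36,0.29,8.5,0,0,0.0567,-3.63,-0.36,0.29,8.5,0,0,0.0567,-3.63,-0.36,0.29,8.5,0,0,0.0567,-3.63,-0.36,0.29,8.5])

```text
t: 2.05
ee_pos: [0.5801, -0.1191, 0.1609]
ee_rot: [-2.255, -2.187, 0.0]
ft_force: [0.5, -0.5, -1.3]
gripper_width: 0.0847
gripper_force: 0.0
```

Emit:
move_arm(commands=[0,0,0.0567,-3.63,-0.36,0.29,8.5,0,0,0.0567,-3.63,-0.36,0.29,8.5,0,0,0.0567,-3.63,-0.36,0.29,8.5,0,0,0.0567,-3.63,-0.36,0.29,8.5])

```text
t: 2.38
ee_pos: [0.5491, -0.2613, 0.1493]
ee_rot: [-2.487, -1.917, 0.0]
ft_force: [-0.2, 0.5, 0.0]
gripper_width: 0.085
gripper_force: 0.0
```

Run:
```python
from h import *
o,im,d,c=cam('wrist'); P=world(o,d,c); np.savez('w1.npz',im=im,d=d,P=P)
cv2.imwrite('pics/w1.png',cv2.convertScaleAbs(im[...,::-1],alpha=1.8))
goto(.55,-.26,.15,np.radians(-14.6))
```

```text
pos [ 0.5467 -0.2677  0.1488] yaw_y deg -15.16 w 0.0852 t 2.43 F [-2.9 -5.  -0.3] gf 0.0
turn rad [-0.0016  0.0039 -0.0098] now-axes cm [ 0.82  0.11 -0.13] final-axes cm [ 0.82  0.12 -0.12] q [-0.65  0.32  1.58 -0.    1.25 -0.39]
```

View pics/w1.png

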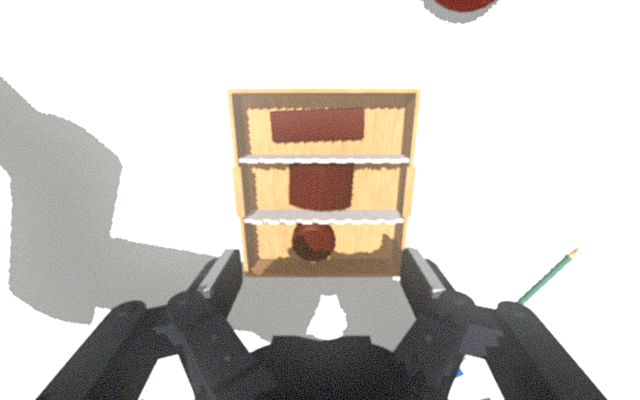

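The wrist picture shows the three bays: plaque at (317,125), lid centred at about (321,187) with its arched ends left and right, round case at (313,241). Now I'll measure the settled frame.

```bash
cat >> h.py <<'E'
def lidfit(P,im,c0,r=.06,zlo=.0,zhi=.06):
    I=im.astype(int); m=(I[...,0]<85)&(I[...,1]<35)&(I[...,0]>I[...,1]+8)&(np.hypot(P[...,0]-c0[0],P[...,1]-c0[1])<r)&(P[...,2]>zlo)&(P[...,2]<zhi)
    n,L,S,_=cv2.connectedComponentsWithStats(m.astype(np.uint8)); k=1+np.argmax(S[1:,4]); return L==k,S[k]
E
python3 - <<'E'
from h import *
manip.read_camera('wrist')
o,im,d,c=cam('wrist'); P=world(o,d,c); np.savez('w1.npz',im=im,d=d,P=P)
m,s=lidfit(P,im,(.55,-.26)); print(s, im[187,321],im[187,270])
a=np.radians(-14.6); U=np.array([np.cos(a),np.sin(a)]); V=np.array([-U[1],U[0]])
q=P[m]; print(len(q),cv2.minAreaRect(q[:,:2].astype(np.float32)), q.mean(0))
u=q[:,:2]@U; v=q[:,:2]@V; print(np.percentile(u,[.5,99.5]),np.percentile(v,[.5,99.5]))
cu=np.percentile(u,[.5,99.5]).mean()
for k in np.arange(-.036,.037,.006):
    mm=abs(u-cu-k)<.003; print(round(k,3),mm.sum(),np.median(q[mm,2]).round(4) if mm.any() else '')
# carton top rims
Z=P[...,2]; mm=(Z>.034)&(Z<.044)&(np.hypot(P[...,0]-.55,P[...,1]+.26)<.14)
print('carton',cv2.minAreaRect(P[mm][:,:2].astype(np.float32)))
print('tips depth: ',P[285,215],P[285,425])
goto(.55,-.26,.15,a)
E
```

```text
[335 166  18  18  79] [75 40 26] [156 126  90]
79 ((0.5739107131958008, -0.2550913095474243), (0.01719721592962742, 0.017594126984477043), 65.40330505371094) [ 0.57361141 -0.25608158  0.02345831]
[0.61087777 0.62824497] [-0.11134886 -0.09447767]
-0.036 0 
-0.03 0 
-0.024 0 
-0.018 0 
-0.012 0 
-0.006 19 0.0274
-0.0 35 0.0236
0.006 24 0.0205
0.012 1 0.0153
0.018 0 
0.024 0 
0.03 0 
0.036 0 
carton ((0.5524324774742126, -0.26094532012939453), (0.18906408548355103, 0.1728793829679489), 75.1097183227539)
tips depth:  [ 0.51024576 -0.24272646  0.19585297] [ 0.59221338 -0.26622312  0.19359745]
pos [ 0.5486 -0.2618  0.1491] yaw_y deg -14.81 w 0.0848 t 2.53 F [-1.3  0.4 -0.3] gf 0.0
turn rad [-0.0016 -0.0006 -0.0037] now-axes cm [ 0.21  0.09 -0.09] final-axes cm [ 0.21  0.09 -0.09] q [-0.64  0.31  1.58 -0.    1.25 -0.39]
```

```bash
sed -i 's/m=(I\[...,0\]<85).*+8)&(np/m=(I[...,1]<62)\&(I[...,0]>1.4*I[...,1])\&(np/' h.py
python3 - <<'E'
from h import *
z=np.load('w1.npz'); im=z['im'];P=z['P']
m,s=lidfit(P,im,(.55,-.26),r=.05); print(s)
a=np.radians(-14.6); U=np.array([np.cos(a),np.sin(a)]); V=np.array([-U[1],U[0]])
q=P[m]; print(len(q),cv2.minAreaRect(q[:,:2].astype(np.float32)), q.mean(0))
u=q[:,:2]@U; v=q[:,:2]@V; print(np.percentile(u,[.5,2,98,99.5]),np.percentile(v,[.5,2,98,99.5]))
cu=np.percentile(u,[.5,99.5]).mean()
for k in np.arange(-.036,.037,.006):
    mm=abs(u-cu-k)<.003; print(round(k,3),mm.sum(),np.median(q[mm,2]).round(4) if mm.any() else '',np.percentile(v[mm],[2,98]).round(4) if mm.any() else '')
E
```

```text
[ 289  160   66   47 2780]
2780 ((0.550682783126831, -0.25773268938064575), (0.045485321432352066, 0.0671018585562706), 72.94036865234375) [ 0.5505926  -0.2567164   0.02611241]
[0.56542773 0.56685434 0.62799874 0.62941037] [-0.13313785 -0.13218583 -0.0885118  -0.08781671]
-0.036 0  
-0.03 178 0.0182 [-0.1301 -0.0912]
-0.024 245 0.023 [-0.1311 -0.0886]
-0.018 260 0.0266 [-0.1313 -0.0887]
-0.012 271 0.0289 [-0.1317 -0.0881]
-0.006 289 0.0301 [-0.1319 -0.088 ]
-0.0 296 0.0305 [-0.1317 -0.0881]
0.006 274 0.0299 [-0.1324 -0.0885]
0.012 279 0.0285 [-0.1327 -0.0886]
0.018 259 0.0262 [-0.1327 -0.089 ]
0.024 243 0.0223 [-0.1331 -0.0893]
0.03 181 0.0173 [-0.1327 -0.0897]
0.036 5 0.0127 [-0.0977 -0.0905]
```

Run:
```python
from h import *
goto(.5507,-.2577,.0015,np.radians(-17))
```

```text
pos [ 0.5486 -0.2618  0.1491] yaw_y deg -14.81 w 0.0848 t 2.53 F [-1.3  0.4 -0.3] gf 0.0
turn rad [-0.0017 -0.0005  0.0382] now-axes cm [ 0.44  0.12 14.76] final-axes cm [ 0.45  0.08 14.76] q [-0.64  0.31  1.58 -0.    1.25 -0.39]
```

Emit:
move_arm(commands=[0,0,0.038,0.44,0.12,2,8.5,0,0,0,0,0,2.5,8.5,0,0,0,0,0,2.5,8.5,0,0,0,0,0,2,8.5,0,0,0,0,0,1,8.5,0,0,0,0,0,0,8.5,0,0,0,0,0,0,8.5])

```text
t: 3.12
ee_pos: [0.5524, -0.255, 0.0502]
ee_rot: [-2.52, -1.875, 0.0]
ft_force: [0.2, -0.5, -0.1]
gripper_width: 0.0853
gripper_force: 0.0
```

Run:
```python
from h import *
o,im,d,c=cam('wrist'); P=world(o,d,c)
cv2.imwrite('pics/w2.png',cv2.convertScaleAbs(im[...,::-1],alpha=1.8))
m,s=lidfit(P,im,(.55,-.257),r=.05); q=P[m]; print(s,cv2.minAreaRect(q[:,:2].astype(np.float32)), np.percentile(q[:,2],[2,98]))
goto(.5507,-.2577,.0015,np.radians(-17))
```

```text
[ 272  204   95   69 5531] ((0.5499818921089172, -0.25746476650238037), (0.04624864459037781, 0.06512797623872757), 71.43824768066406) [0.01581078 0.03119056]
pos [ 0.5531 -0.2558  0.0513] yaw_y deg -16.72 w 0.0852 t 3.17 F [ 0.4 -0.9 -0.1] gf 0.0
turn rad [0.0017 0.0005 0.005 ] now-axes cm [-0.25 -0.19  4.98] final-axes cm [-0.25 -0.18  4.98] q [-0.63  0.44  1.63  0.    1.07 -0.34]
```

View pics/w2.png

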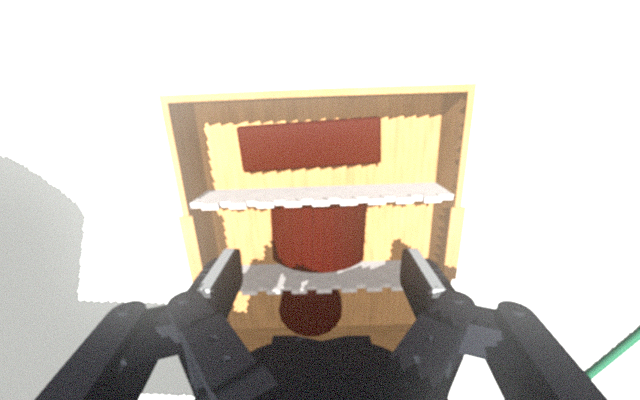

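The lid sits clear at (319,237), between the finger lines; case and plaque are unmoved. Next: correct sideways, go down, and check.

Emit:
move_arm(commands=[0,0,0.015,-0.27,-0.2,0.5,8.5,0,0,0,0,0,1.2,8.5,0,0,0,0,0,1.2,8.5,0,0,0,0,0,1,8.5,0,0,0,0,0,0.5,8.5,0,0,0,0,0,0.3,8.5,0,0,0,0,0,0,8.5,0,0,0,0,0,0,8.5])

```text
t: 3.83
ee_pos: [0.5496, -0.2579, 0.0031]
ee_rot: [-2.535, -1.855, 0.0]
ft_force: [-0.1, 0.9, 0.1]
gripper_width: 0.0847
gripper_force: 0.0
```

Run:
```python
from h import *
goto(.5503,-.2576,.0015,np.radians(-17.6))
```

```text
pos [ 0.5496 -0.2579  0.0031] yaw_y deg -17.62 w 0.0847 t 3.83 F [-0.1  0.9  0.1] gf 0.0
turn rad [-0.      0.     -0.0004] now-axes cm [0.05 0.06 0.16] final-axes cm [0.05 0.06 0.16] q [-0.64  0.51  1.64 -0.    0.99 -0.33]
```

Emit:
move_arm(commands=[0,0,0,0.05,0.06,0.15,7.6,0,0,0,0,0,0,7.2,0,0,0,0,0,0,7.0,0,0,0,0,0,0,6.8,0,0,0,0,0,0,6.6,0,0,0,0,0,0,6.3,0,0,0,0,0,0,6.0,0,0,0,0,0,0,6.0])

```text
t: 4.5
ee_pos: [0.5506, -0.2578, 0.0025]
ee_rot: [2.535, 1.855, 0.0]
ft_force: [-1.2, 1.8, 5.2]
gripper_width: 0.0639
gripper_force: 64.4
```

Run:
```python
from h import *
goto(.5503,-.2576,.0015,np.radians(-17.6))
```

```text
pos [ 0.5506 -0.2578  0.0025] yaw_y deg -17.62 w 0.0639 t 4.5 F [-1.2  1.8  5.2] gf 64.4
turn rad [ 0.0005  0.0002 -0.0003] now-axes cm [ 0.01 -0.03  0.1 ] final-axes cm [ 0.01 -0.03  0.1 ] q [-0.64  0.51  1.64 -0.    0.99 -0.33]
```

Emit:
move_arm(commands=[0,0,0,0,0,-0.3,6.0,0,0,0,0,0,-0.5,6.0,0,0,0,0,0,-0.7,6.0,0,0,0,0,0,0,6.0,0,0,0,0,0,0,6.0])

```text
t: 4.92
ee_pos: [0.5508, -0.2579, 0.0174]
ee_rot: [2.534, 1.854, 0.001]
ft_force: [0.2, -0.4, -0.8]
gripper_width: 0.0638
gripper_force: 66.2
```

Run:
```python
from h import *
o,im,d,c=cam('wrist'); P=world(o,d,c)
cv2.imwrite('pics/w3.png',cv2.convertScaleAbs(im[...,::-1],alpha=1.8))
m,s=lidfit(P,im,(.55,-.257),r=.05); q=P[m]; print(s,cv2.minAreaRect(q[:,:2].astype(np.float32)), np.percentile(q[:,2],[2,98]))
goto(.5503,-.2576,.1,np.radians(-17.6))
```

```text
[  258   219   127   113 10670] ((0.5505228638648987, -0.27139076590538025), (0.07265504449605942, 0.07187996059656143), 72.66719818115234) [0.02746295 0.04591893]
pos [ 0.5504 -0.2577  0.0169] yaw_y deg -17.63 w 0.0641 t 4.97 F [ 0.5 -0.5 -1.4] gf 66.2
turn rad [ 0.0006  0.0002 -0.0004] now-axes cm [ 0.   -0.01 -8.31] final-axes cm [ 0.01 -0.01 -8.31] q [-0.64  0.49  1.64 -0.    1.01 -0.33]
```

View pics/w3.png

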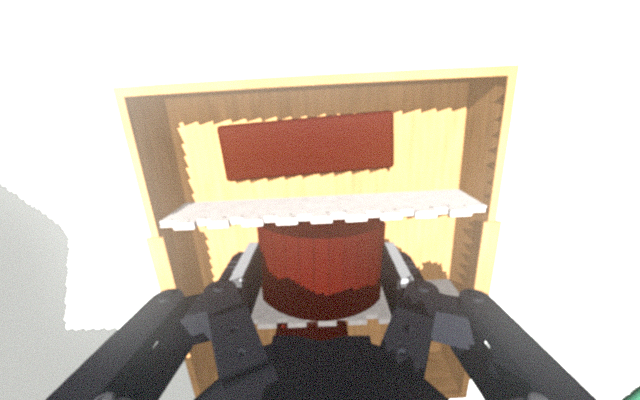

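Emit:
move_arm(commands=[0,0,0,0,0,-1,6.0,0,0,0,0,0,-2,6.0,0,0,0,0,0,-2,6.0,0,0,0,0,0,-1.3,6.0,0,0,0,0,0,0,6.0])

```text
t: 5.38
ee_pos: [0.5524, -0.2591, 0.0836]
ee_rot: [2.53, 1.851, 0.003]
ft_force: [0.4, -1.5, 0.1]
gripper_width: 0.0638
gripper_force: 66.2
```

Run:
```python
from h import *
goto(.50,0,.06,np.radians(19.3)); arc(.50,0,.06,-.644,12)
```

```text
pos [ 0.5524 -0.2591  0.0836] yaw_y deg -17.62 w 0.0638 t 5.38 F [ 0.4 -1.5  0.1] gf 66.2
turn rad [ 0.0055  0.0042 -0.6444] now-axes cm [ 23.11 -12.85   2.23] final-axes cm [26.19  3.62  2.36] q [-0.64  0.39  1.62  0.    1.12 -0.33]
12 rz -0.0537 shift [ 2.192 -0.473  0.186]
12 rz -0.0537 shift [ 2.214 -0.354  0.186]
```

Emit:
move_arm(commands=[0,0,-0.0537,2.2,-0.47,0.2,6.0,0,0,-0.0537,2.2,-0.47,0.2,6.0,0,0,-0.0537,2.2,-0.47,0.2,6.0,0,0,-0.0537,2.2,-0.47,0.2,6.0,0,0,-0.0537,2.2,-0.47,0.2,6.0,0,0,-0.0537,2.2,-0.47,0.2,6.0])

```text
t: 5.88
ee_pos: [0.5445, -0.1219, 0.0665]
ee_rot: [-2.201, -2.239, 0.001]
ft_force: [-0.3, -0.2, -0.5]
gripper_width: 0.0637
gripper_force: 66.1
```

Emit:
move_arm(commands=[0,0,-0.0537,2.2,-0.47,0.2,6.0,0,0,-0.0537,2.2,-0.47,0.2,6.0,0,0,-0.0537,2.2,-0.47,0.2,6.0,0,0,-0.0537,2.2,-0.47,0.2,6.0,0,0,-0.0537,2.2,-0.47,0.2,6.0,0,0,-0.0537,2.2,-0.47,0.2,6.0,0,0,0,0,0,0,6.0,0,0,0,0,0,0,6.0])

```text
t: 6.55
ee_pos: [0.4968, 0.0035, 0.0546]
ee_rot: [-1.815, -2.562, 0.001]
ft_force: [0.1, -0.2, -0.7]
gripper_width: 0.0637
gripper_force: 66.1
```

Run:
```python
from h import *
goto(.50,0,.003,np.radians(19.3))
```

```text
pos [0.4968 0.0035 0.0546] yaw_y deg 19.37 w 0.0637 t 6.55 F [ 0.1 -0.2 -0.7] gf 66.1
turn rad [-0.0017 -0.0009  0.0011] now-axes cm [-0.44  0.2   5.16] final-axes cm [-0.43  0.19  5.16] q [-0.24  0.18  1.95 -0.    1.01 -0.57]
```

Emit:
move_arm(commands=[0,0,0,0,0,1.5,6.0,0,0,0,0,0,2,6.0,0,0,0,0,0,1,6.0,0,0,0,0,0,0.5,6.0,0,0,0,0,0,0.2,6.0,0,0,0,0,0,0,6.0,0,0,0,0,0,0,6.0])

```text
t: 7.13
ee_pos: [0.4988, 0.0022, 0.0043]
ee_rot: [1.817, 2.561, 0.001]
ft_force: [0.2, -0.0, -0.4]
gripper_width: 0.0639
gripper_force: 66.1
```

Emit:
move_arm(commands=[0,0,0,0,0,0.1,6.0,0,0,0,0,0,0.1,6.0,0,0,0,0,0,0.1,6.0,0,0,0,0,0,0,6.0,0,0,0,0,0,0,6.0])

```text
t: 7.55
ee_pos: [0.498, 0.0026, 0.0007]
ee_rot: [1.818, 2.562, 0.0]
ft_force: [0.0, 0.5, -0.2]
gripper_width: 0.064
gripper_force: 66.1
```

Emit:
move_arm(commands=[0,0,0,0,0,0.1,6.0,0,0,0,0,0,0.1,6.0,0,0,0,0,0,0,6.0,0,0,0,0,0,0,6.0])

```text
t: 7.88
ee_pos: [0.4979, 0.0026, -0.0015]
ee_rot: [-1.818, -2.562, 0.0]
ft_force: [0.5, 1.1, -0.5]
gripper_width: 0.064
gripper_force: 66.1
```

Emit:
move_arm(commands=[0,0,0,0,0,0.1,6.0,0,0,0,0,0,0.05,6.0,0,0,0,0,0,0,6.0,0,0,0,0,0,0,6.0])

```text
t: 8.22
ee_pos: [0.4979, 0.0026, -0.003]
ee_rot: [-1.818, -2.562, 0.0]
ft_force: [-0.7, 0.4, -0.8]
gripper_width: 0.0641
gripper_force: 66.1
```

Emit:
move_arm(commands=[0,0,0,0,0,0.05,6.0,0,0,0,0,0,0.05,6.0,0,0,0,0,0,0,6.0,0,0,0,0,0,0,6.0])

```text
t: 8.55
ee_pos: [0.4981, 0.0026, -0.0035]
ee_rot: [1.818, 2.562, -0.0]
ft_force: [-2.3, -1.1, 4.6]
gripper_width: 0.0639
gripper_force: 66.8
```

Emit:
move_arm(commands=[0,0,0,0,0,0.05,6.0,0,0,0,0,0,0,6.0,0,0,0,0,0,0,6.0])

```text
t: 8.8
ee_pos: [0.4981, 0.0025, -0.0035]
ee_rot: [-1.817, -2.562, 0.0]
ft_force: [-4.6, 0.5, 10.8]
gripper_width: 0.0639
gripper_force: 67.4
```

Emit:
move_arm(commands=[0,0,0,0,0,0,6.6,0,0,0,0,0,0,7.0,0,0,0,0,0,0,7.6,0,0,0,0,0,0,8.2,0,0,0,0,0,0,8.5,0,0,0,0,0,0,8.5,0,0,0,0,0,0,8.5])

```text
t: 9.38
ee_pos: [0.498, 0.0026, -0.0045]
ee_rot: [-1.818, -2.562, -0.0]
ft_force: [0.5, 0.2, 0.1]
gripper_width: 0.0851
gripper_force: 0.0
```

Emit:
move_arm(commands=[0,0,0,0,0,-0.5,8.5,0,0,0,0,0,-1.5,8.5,0,0,0,0,0,-2.5,8.5,0,0,0,0,0,-3,8.5,0,0,0,0,0,-3,8.5,0,0,0,0,0,0,8.5,0,0,0,0,0,0,8.5,0,0,0,0,0,0,8.5])

```text
t: 10.05
ee_pos: [0.4976, 0.0027, 0.1003]
ee_rot: [-1.817, -2.562, 0.0]
ft_force: [-0.6, 0.4, 0.1]
gripper_width: 0.0846
gripper_force: 0.0
```

Run:
```python
from h import *
o,im,d,c=cam('wrist'); P=world(o,d,c)
m,s=lidfit(P,im,(.50,0),r=.05); q=P[m]; r=cv2.minAreaRect(q[:,:2].astype(np.float32)); print(s,r, np.percentile(q[:,2],[2,98]))
goto(*r[0],.003,np.radians(19.3-90))
```

```text
[300 184  41  48 591] ((0.49517062306404114, -0.00276789627969265), (0.03336929902434349, 0.042360175400972366), 38.5583381652832) [0.02127391 0.02577041]
pos [0.497  0.0028 0.0995] yaw_y deg 19.3 w 0.0851 t 10.1 F [-0.2  0.5  0.6] gf 0.0
turn rad [-2.3000e-03  5.0000e-04  1.5708e+00] now-axes cm [-0.48 -0.34  9.65] final-axes cm [-0.36  0.46  9.65] q [-0.24  0.11  1.93 -0.    1.11 -0.57]
```

Emit:
move_arm(commands=[0,0,0.1122,0,0,0,8.5,0,0,0.1122,0,0,0,8.5,0,0,0.1122,0,0,0,8.5,0,0,0.1122,0,0,0,8.5,0,0,0.1122,0,0,0,8.5,0,0,0.1122,0,0,0,8.5,0,0,0.1122,0,0,0,8.5])

```text
t: 10.68
ee_pos: [0.4966, 0.0029, 0.0988]
ee_rot: [-2.662, -1.663, 0.004]
ft_force: [-0.7, 0.6, 0.5]
gripper_width: 0.0852
gripper_force: 0.0
```

Emit:
move_arm(commands=[0,0,0.1122,0,0,0,8.5,0,0,0.1122,0,0,0,8.5,0,0,0.1122,0,0,0,8.5,0,0,0.1122,0,0,0,8.5,0,0,0.1122,0,0,0,8.5,0,0,0.1122,0,0,0,8.5,0,0,0.1122,0,0,0,8.5])

```text
t: 11.27
ee_pos: [0.4966, 0.0029, 0.0988]
ee_rot: [-3.097, -0.518, 0.005]
ft_force: [0.6, -0.6, -0.8]
gripper_width: 0.0849
gripper_force: 0.0
```

Emit:
move_arm(commands=[0,0,0,0,0,0,8.5,0,0,0,0,0,0,8.5,0,0,0,0,0,0,8.5])

```text
t: 11.52
ee_pos: [0.4974, 0.0027, 0.0998]
ee_rot: [-3.096, -0.531, 0.002]
ft_force: [0.7, -0.3, 0.6]
gripper_width: 0.0849
gripper_force: 0.0
```

```bash
cat >> h.py <<'E'
def lidz(P,c0,zlo,zhi=.06,r=.05):
    m=(np.hypot(P[...,0]-c0[0],P[...,1]-c0[1])<r)&(P[...,2]>zlo)&(P[...,2]<zhi)
    n,L,S,_=cv2.connectedComponentsWithStats(m.astype(np.uint8)); k=1+np.argmax(S[1:,4]); return L==k,S[k]
E
python3 - <<'E'
from h import *
o,im,d,c=cam('wrist'); P=world(o,d,c)
cv2.imwrite('pics/w4.png',cv2.convertScaleAbs(im[...,::-1],alpha=1.2))
for zl in (.005,.008):
    m,s=lidz(P,(.50,0),zl); q=P[m]; r=cv2.minAreaRect(q[:,:2].astype(np.float32)); print(s,r, np.percentile(q[:,2],[2,98]))
goto(*r[0],.003,np.radians(19.3-90))
E
```

```text
[ 294  163   56   71 3884] ((0.49950993061065674, 0.002507634460926056), (0.06455852091312408, 0.04603768512606621), 19.292829513549805) [0.00836736 0.02531708]
[ 294  164   56   70 3820] ((0.49936559796333313, 0.0024048425257205963), (0.06425238400697708, 0.046034425497055054), 19.404184341430664) [0.00921839 0.02532901]
pos [0.4976 0.0027 0.1   ] yaw_y deg -70.58 w 0.0846 t 11.57 F [0.3 0.3 0.7] gf 0.0
turn rad [-0.0007  0.001   0.0021] now-axes cm [0.17 0.09 9.7 ] final-axes cm [0.16 0.08 9.7 ] q [-0.24  0.11  1.93  0.    1.11  0.99]
```

View pics/w4.png

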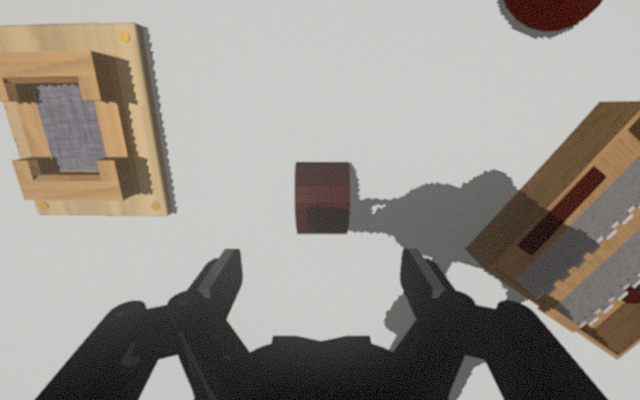

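Lid stands flat on the table at (322,197), square with the block seen at left (pocket ~ (70,128)). Descending to grip its sides.

Emit:
move_arm(commands=[0,0,0.002,0.1,0.05,1.5,8.5,0,0,0,0,0,3,8.5,0,0,0,0,0,3,8.5,0,0,0,0,0,1.3,8.5,0,0,0,0,0,0.8,8.5,0,0,0,0,0,0,8.5,0,0,0,0,0,0,8.5,0,0,0,0,0,0,8.5])

```text
t: 12.23
ee_pos: [0.5004, 0.0021, 0.0059]
ee_rot: [3.097, 0.524, 0.004]
ft_force: [-0.7, 0.0, 0.7]
gripper_width: 0.0851
gripper_force: 0.0
```

Run:
```python
from h import *
goto(.4985,.0025,.004,np.radians(19.3-90))
```

```text
pos [0.5004 0.0021 0.0059] yaw_y deg -70.79 w 0.0851 t 12.23 F [-0.7  0.   0.7] gf 0.0
turn rad [ 0.0015 -0.0022 -0.0016] now-axes cm [-0.17 -0.1   0.19] final-axes cm [-0.17 -0.1   0.19] q [-0.24  0.28  1.96 -0.    0.9   1.  ]
```

Emit:
move_arm(commands=[0,0,0,-0.15,-0.08,0.15,7.5,0,0,0,0,0,0,6.5,0,0,0,0,0,0,5.6,0,0,0,0,0,0,5.1,0,0,0,0,0,0,4.8,0,0,0,0,0,0,4.6,0,0,0,0,0,0,4.4,0,0,0,0,0,0,4.0])

```text
t: 12.9
ee_pos: [0.4978, 0.0025, 0.0036]
ee_rot: [3.097, 0.524, 0.001]
ft_force: [-1.6, -0.3, 6.0]
gripper_width: 0.0447
gripper_force: 60.7
```

Emit:
move_arm(commands=[0,0,0,0,0,0,4.0,0,0,0,0,0,0,4.0,0,0,0,0,0,0,4.0,0,0,0,0,0,0,4.0])

```text
t: 13.23
ee_pos: [0.4978, 0.0025, 0.0036]
ee_rot: [3.097, 0.524, 0.001]
ft_force: [-2.3, 0.0, 5.5]
gripper_width: 0.0449
gripper_force: 60.7
```

Run:
```python
from h import *
goto(.4985,.0025,.004,np.radians(19.3-90))
```

```text
pos [0.4978 0.0025 0.0036] yaw_y deg -70.81 w 0.0449 t 13.23 F [-2.3  0.   5.5] gf 60.7
turn rad [ 0.0004 -0.0003 -0.0019] now-axes cm [ 0.07  0.03 -0.04] final-axes cm [ 0.07  0.03 -0.04] q [-0.24  0.28  1.96 -0.    0.9   1.  ]
```

Emit:
move_arm(commands=[0,0,0,0,0,-0.3,4.0,0,0,0,0,0,-0.7,4.0,0,0,0,0,0,-2,4.0,0,0,0,0,0,-2.5,4.0,0,0,0,0,0,-1.5,4.0,0,0,0,0,0,0,4.0,0,0,0,0,0,0,4.0,0,0,0,0,0,0,4.0])

```text
t: 13.9
ee_pos: [0.4965, 0.0029, 0.072]
ee_rot: [-3.097, -0.523, 0.003]
ft_force: [-0.5, -0.9, -0.9]
gripper_width: 0.0446
gripper_force: 61.5
```

Run:
```python
from h import *
o,im,d,c=cam('wrist'); P=world(o,d,c); np.savez('w5.npz',im=im,P=P)
cv2.imwrite('pics/w5.png',cv2.convertScaleAbs(im[...,::-1],alpha=1.2))
M=R.from_rotvec(o['ee_rot']).as_matrix(); T=(P-o['ee_pos'])@M  # tool frame
m=(abs(T[...,0])<.045)&(abs(T[...,1])<.024)&(T[...,2]<.003)&(T[...,2]>-.027)
q=T[m]; print(m.sum(),np.percentile(q,[1,99],axis=0).round(4))
x=q[:,0]
for a in np.arange(-.039,.04,.006):
    k=abs(x-a)<.003; print(round(a,3),k.sum(),np.percentile(q[k],[5,95],axis=0)[:,1:].round(4).tolist() if k.sum()>3 else '')
goto(.4883,.2142,.064,np.radians(19.3-90))
```

```text
9940 [[-0.0254 -0.0223 -0.0242]
 [ 0.0341  0.0229  0.0011]]
-0.039 0 
-0.033 0 
-0.027 158 [[-0.0199, -0.0117], [0.021, -0.0088]]
-0.021 365 [[-0.02, -0.0157], [0.0208, -0.0124]]
-0.015 529 [[-0.0199, -0.0186], [0.021, -0.016]]
-0.009 729 [[-0.0211, -0.022], [0.0217, -0.0184]]
-0.003 871 [[-0.0208, -0.0218], [0.0217, -0.0198]]
0.003 1002 [[-0.021, -0.022], [0.0216, -0.0199]]
0.009 1199 [[-0.0221, -0.0229], [0.0222, -0.0188]]
0.015 1204 [[-0.0207, -0.0198], [0.0213, -0.0168]]
0.021 1291 [[-0.0204, -0.0175], [0.0209, -0.0135]]
0.027 1342 [[-0.0204, -0.0138], [0.0209, -0.0086]]
0.033 1250 [[-0.0204, -0.0086], [0.0209, 0.0018]]
0.039 0 
pos [0.4962 0.003  0.0716] yaw_y deg -70.82 w 0.0444 t 13.95 F [-0.6 -0.4 -0.6] gf 61.5
turn rad [-0.0015  0.0023 -0.0021] now-axes cm [  6.2  -20.21   0.78] final-axes cm [  6.24 -20.2    0.76] q [-0.24  0.15  1.95  0.    1.05  1.  ]
```

View pics/w5.png

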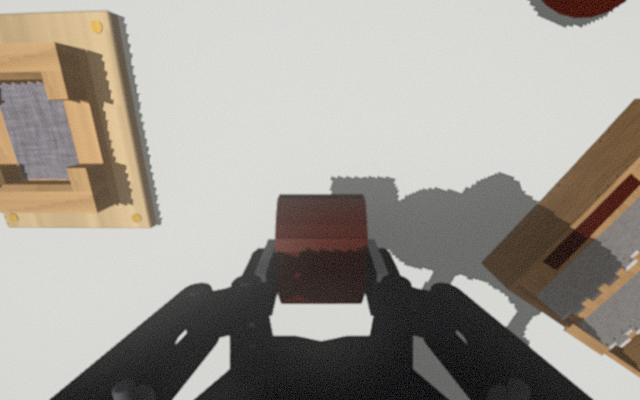

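Lid held squarely at (321,248) by its sides, level. I'll move partway so the wrist camera sees the whole block and refine its pose.

Emit:
move_arm(commands=[0,0,0,0,-2,-0.3,4.0,0,0,0,0,-3,-0.5,4.0,0,0,0,0,-3,-0.5,4.0,0,0,0,0,-2,0,4.0,0,0,0,0,0,0,4.0,0,0,0,0,0,0,4.0,0,0,0,0,0,0,4.0,0,0,0,0,0,0,4.0])

```text
t: 14.62
ee_pos: [0.4646, 0.0963, 0.0856]
ee_rot: [3.098, 0.522, -0.001]
ft_force: [-0.7, -0.8, -0.4]
gripper_width: 0.045
gripper_force: 61.5
```

Run:
```python
from h import *
manip.read_camera('wrist')
o,im,d,c=cam('wrist'); P=world(o,d,c); np.savez('w6.npz',im=im,P=P)
cv2.imwrite('pics/w6.png',im[...,::-1])
Z=P[...,2]; near=(np.hypot(P[...,0]-.488,P[...,1]-.214)<.11)
for zl,zh in ((.006,.014),(.030,.040)):
    m=near&(Z>zl)&(Z<zh); n,L,S,_=cv2.connectedComponentsWithStats(m.astype(np.uint8)); 
    q=P[m]; print(m.sum(),cv2.minAreaRect(q[:,:2].astype(np.float32)),np.median(q[:,2]))
a=np.radians(19.3); U=np.array([np.cos(a),np.sin(a)]); V=np.array([-U[1],U[0]])
Q=P[...,:2]-np.array([.4883,.2142]); u=Q@U; v=Q@V
t=near&(Z>.031)&(Z<.037)
print('top u',np.percentile(u[t],[.5,99.5]),'v',np.percentile(v[t],[.5,99.5]))
f=near&(abs(Z-.018)<.003)&(abs(u)<.05)&(abs(v)<.04); q=f&(abs(v)<.018); print('floor u',np.percentile(u[q],[1,99]), 'v(relief excluded)',np.percentile(v[f&(abs(u)>.025)],[1,99]),np.median(Z[q]))
goto(.4883,.2142,.064,np.radians(19.3-90))
```

```text
13127 ((0.49114924669265747, 0.21299302577972412), (0.15525779128074646, 0.12504076957702637), 19.019655227661133) 0.008614710557852762
8740 ((0.4909721612930298, 0.2130497694015503), (0.10950596630573273, 0.08443266153335571), 19.207324981689453) 0.032531321533003574
top u [-0.052278    0.05653117] v [-0.04382647  0.03907391]
floor u [-0.03248332  0.03626314] v(relief excluded) [-0.0216198   0.02262508] 0.016911203280034107
pos [0.4648 0.0963 0.0858] yaw_y deg -70.9 w 0.0452 t 14.72 F [-0.1 -0.6 -0.9] gf 61.5
turn rad [-0.      0.0005 -0.0034] now-axes cm [  6.08 -10.37   2.18] final-axes cm [  6.12 -10.35   2.18] q [-0.05  0.07  2.   -0.    1.07  1.19]
```

View pics/w6.png

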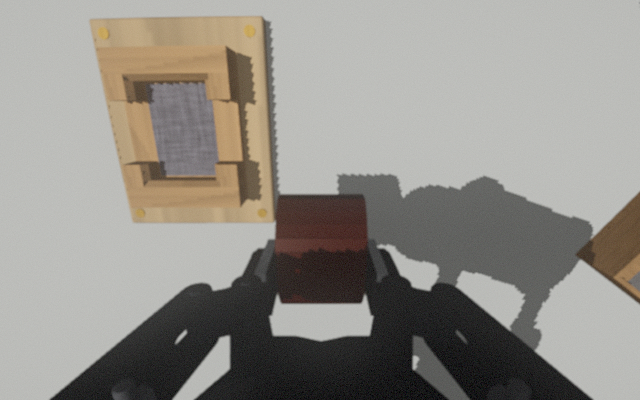

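Run:
```python
from h import *
goto(.4892,.2131,.055,np.radians(19.2-90))
```

```text
pos [0.4648 0.0963 0.0858] yaw_y deg -70.9 w 0.0452 t 14.72 F [-0.1 -0.6 -0.9] gf 61.5
turn rad [-0.      0.0005 -0.0017] now-axes cm [  6.13 -10.24   3.08] final-axes cm [  6.15 -10.23   3.08] q [-0.05  0.07  2.   -0.    1.07  1.19]
```

Emit:
move_arm(commands=[0,0,0,1,-2,0,4.0,0,0,0,1.5,-2.5,0,4.0,0,0,0,1.5,-2.5,0,4.0,0,0,0,1.5,-2,0,4.0,0,0,0,0.64,-1.23,1,4.0,0,0,0,0,0,1.2,4.0,0,0,0,0,0,0.5,4.0,0,0,0,0,0,0,4.0])

```text
t: 15.38
ee_pos: [0.4872, 0.2126, 0.0569]
ee_rot: [3.097, 0.522, -0.007]
ft_force: [-0.3, 0.4, -0.2]
gripper_width: 0.0452
gripper_force: 61.6
```

Emit:
move_arm(commands=[0,0,0,0,0,0,4.0,0,0,0,0,0,0,4.0,0,0,0,0,0,0,4.0])

```text
t: 15.63
ee_pos: [0.4895, 0.2133, 0.0597]
ee_rot: [3.098, 0.522, 0.002]
ft_force: [0.2, -0.2, -0.3]
gripper_width: 0.0449
gripper_force: 61.6
```

Run:
```python
from h import *
o,im,d,c=cam('wrist'); P=world(o,d,c); np.savez('w7.npz',im=im,P=P)
cv2.imwrite('pics/w7.png',im[...,::-1])
M=R.from_rotvec(o['ee_rot']).as_matrix(); T=(P-o['ee_pos'])@M; Z=P[...,2]
x,y=T[...,0],T[...,1]
for n,zl,zh in (('top',.029,.038),('board',.005,.013)):
    m=(Z>zl)&(Z<zh)&(abs(x)<.09)&(abs(y)<.075); print(n,m.sum(),'x',np.percentile(x[m],[.5,99.5]).round(4),'y',np.percentile(y[m&(x>.035)],[.5,99.5]).round(4),cv2.minAreaRect(np.c_[x[m],y[m]].astype(np.float32)))
m=(abs(x)<.036)&(abs(y)<.024)&(T[...,2]<.002)&(T[...,2]>-.027); print('lid x',np.percentile(x[m],[1,99]),'y',np.percentile(y[m&(x>.02)],[1,99]))
goto(.4892,.2131,.055,np.radians(19.2-90))
```

```text
top 5215 x [0.0235 0.0557] y [-0.0404  0.0418] ((0.002038531005382538, 0.0003514625132083893), (0.10792563855648041, 0.08351735770702362), 0.29112541675567627)
board 11319 x [-0.0379  0.0792] y [-0.06    0.0619] ((0.0018863603472709656, 0.0008908584713935852), (0.12412064522504807, 0.1546780914068222), 89.88829040527344)
lid x [-0.0254186   0.03401408] y [-0.0222884   0.02278683]
pos [0.4894 0.2134 0.0597] yaw_y deg -70.87 w 0.0446 t 15.68 F [ 0.4  0.2 -0.6] gf 61.6
turn rad [ 0.0002 -0.001  -0.0012] now-axes cm [-0.03  0.02  0.47] final-axes cm [-0.03  0.02  0.47] q [ 0.18  0.26  1.85 -0.    1.03  1.42]
```

View pics/w7.png

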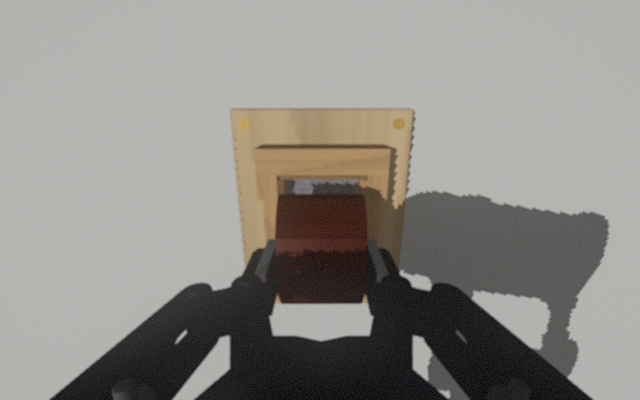

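Emit:
move_arm(commands=[0,0,0,0.06,0.03,0.5,4.0,0,0,0,0,0,0.8,4.0,0,0,0,0,0,0.6,4.0,0,0,0,0,0,0.3,4.0,0,0,0,0,0,0,4.0,0,0,0,0,0,0,4.0,0,0,0,0,0,0,4.0])

```text
t: 16.27
ee_pos: [0.4897, 0.2139, 0.0372]
ee_rot: [3.098, 0.524, 0.0]
ft_force: [0.6, 0.4, -0.2]
gripper_width: 0.045
gripper_force: 61.6
```

Emit:
move_arm(commands=[0,0,0,0,0,0.1,4.0,0,0,0,0,0,0.1,4.0,0,0,0,0,0,0.1,4.0,0,0,0,0,0,0.1,4.0,0,0,0,0,0,0,4.0,0,0,0,0,0,0,4.0])

```text
t: 16.77
ee_pos: [0.4895, 0.2138, 0.033]
ee_rot: [3.098, 0.523, -0.0]
ft_force: [-0.7, -0.2, -0.9]
gripper_width: 0.0451
gripper_force: 61.6
```

Run:
```python
from h import *
goto(.4900,.2133,.0216,np.radians(19.2-90))
```

```text
pos [0.4895 0.2138 0.033 ] yaw_y deg -70.82 w 0.0451 t 16.77 F [-0.7 -0.2 -0.9] gf 61.6
turn rad [-0.      0.0001 -0.0003] now-axes cm [0.03 0.07 1.14] final-axes cm [0.02 0.07 1.14] q [0.19 0.3  1.86 0.   0.98 1.42]
```

Emit:
move_arm(commands=[0,0,0,0.02,0.05,0.1,4.0,0,0,0,0,0,0.1,4.0,0,0,0,0,0,0.1,4.0,0,0,0,0,0,0.1,4.0,0,0,0,0,0,0,4.0,0,0,0,0,0,0,4.0])

```text
t: 17.27
ee_pos: [0.4899, 0.2134, 0.029]
ee_rot: [3.098, 0.523, -0.0]
ft_force: [-0.6, 0.1, -1.0]
gripper_width: 0.0449
gripper_force: 61.6
```

Emit:
move_arm(commands=[0,0,0,0,0,0.1,4.0,0,0,0,0,0,0.1,4.0,0,0,0,0,0,0.1,4.0,0,0,0,0,0,0.1,4.0,0,0,0,0,0,0,4.0,0,0,0,0,0,0,4.0])

```text
t: 17.77
ee_pos: [0.4899, 0.2134, 0.025]
ee_rot: [3.098, 0.523, -0.0]
ft_force: [0.2, -0.2, 0.1]
gripper_width: 0.0445
gripper_force: 61.6
```

No contact so far; 3.4 mm to the felt.

Emit:
move_arm(commands=[0,0,0,0,0,0.1,4.0,0,0,0,0,0,0.1,4.0,0,0,0,0,0,0.05,4.0,0,0,0,0,0,0,4.0,0,0,0,0,0,0,4.0])

```text
t: 18.18
ee_pos: [0.4899, 0.2134, 0.0226]
ee_rot: [3.098, 0.523, -0.0]
ft_force: [0.2, -0.2, -1.4]
gripper_width: 0.0448
gripper_force: 61.6
```

Emit:
move_arm(commands=[0,0,0,0,0,0.05,4.0,0,0,0,0,0,0.03,4.0,0,0,0,0,0,0,4.0,0,0,0,0,0,0,4.0])

```text
t: 18.52
ee_pos: [0.49, 0.2135, 0.0218]
ee_rot: [-3.098, -0.523, -0.0]
ft_force: [0.9, -0.4, -0.4]
gripper_width: 0.0445
gripper_force: 61.6
```

Emit:
move_arm(commands=[0,0,0,0,0,0.04,4.0,0,0,0,0,0,0.03,4.0,0,0,0,0,0,0,4.0,0,0,0,0,0,0,4.0])

```text
t: 18.85
ee_pos: [0.49, 0.2135, 0.0216]
ee_rot: [3.098, 0.524, -0.0]
ft_force: [-3.1, -0.4, 5.1]
gripper_width: 0.0448
gripper_force: 62.4
```

Emit:
move_arm(commands=[0,0,0,0,0,0.03,4.0,0,0,0,0,0,0,4.0,0,0,0,0,0,0,4.0])

```text
t: 19.1
ee_pos: [0.49, 0.2135, 0.0216]
ee_rot: [3.097, 0.524, -0.001]
ft_force: [-4.6, -2.2, 7.8]
gripper_width: 0.0448
gripper_force: 62.7
```

Emit:
move_arm(commands=[0,0,0,0,0,0,4.7,0,0,0,0,0,0,5.0,0,0,0,0,0,0,5.4,0,0,0,0,0,0,6.0,0,0,0,0,0,0,6.0,0,0,0,0,0,0,6.0])

```text
t: 19.6
ee_pos: [0.4899, 0.2134, 0.0207]
ee_rot: [-3.098, -0.523, 0.0]
ft_force: [-0.6, 0.2, 0.2]
gripper_width: 0.0602
gripper_force: 0.0
```

Emit:
move_arm(commands=[0,0,0,0,0,-0.3,6.0,0,0,0,0,0,-1,6.0,0,0,0,0,0,-2,6.0,0,0,0,0,0,-2.5,6.0,0,0,0,0,0,-2.5,6.0,0,0,0,0,0,0,6.0,0,0,0,0,0,0,6.0,0,0,0,0,0,0,6.0])

```text
t: 20.27
ee_pos: [0.4897, 0.2134, 0.1038]
ee_rot: [3.098, 0.523, -0.0]
ft_force: [-0.0, -0.5, -1.4]
gripper_width: 0.0601
gripper_force: 0.0
```

Run:
```python
from h import *
o,im,d,c=cam('wrist'); P=world(o,d,c)
cv2.imwrite('pics/w8.png',im[...,::-1])
M=R.from_rotvec(o['ee_rot']).as_matrix(); T=(P-o['ee_pos'])@M; x,y,Z=T[...,0],T[...,1],P[...,2]
m=(Z>.029)&(Z<.0365)&(abs(x)<.07)&(abs(y)<.055)
a=cv2.minAreaRect(np.c_[x[m],y[m]].astype(np.float32)); print('block',a)
m,s=lidz(P,(.49,.2134),.037,.05); q=P[m]; print(s,'lid above top',cv2.minAreaRect(np.c_[x[m],y[m]].astype(np.float32)),np.percentile(q[:,2],98))
for k in (-.02,-.01,.0,.01,.02):
    for j in (-.012,.012):
        b=(abs(x-k)<.003)&(abs(y-j)<.004)&(Z>.02); print(k,j,np.median(Z[b]).round(4))
goto(.49,.2134,.1,np.radians(-70.8))
```

```text
block ((0.0008958876132965088, 0.0007096864283084869), (0.10931722819805145, 0.08350405097007751), 0.12044290453195572)
[ 291  183   60   52 2801] lid above top ((0.0018335133790969849, 0.00022629275918006897), (0.04608941823244095, 0.04361328110098839), 89.68795013427734) 0.04344209514713428
-0.02 -0.012 0.0365
-0.02 0.012 0.0364
-0.01 -0.012 0.0411
-0.01 0.012 0.0411
0.0 -0.012 0.0425
0.0 0.012 0.0426
0.01 -0.012 0.183
0.01 0.012 0.1839
0.02 -0.012 0.1981
0.02 0.012 0.1986
pos [0.4892 0.2133 0.1031] yaw_y deg -70.82 w 0.06 t 20.32 F [-0.2 -0.6 -0.3] gf 0.0
turn rad [-0.0002  0.0016 -0.0003] now-axes cm [0.08 0.01 0.31] final-axes cm [0.08 0.01 0.31] q [ 0.18  0.19  1.83 -0.    1.12  1.42]
```

View pics/w8.png

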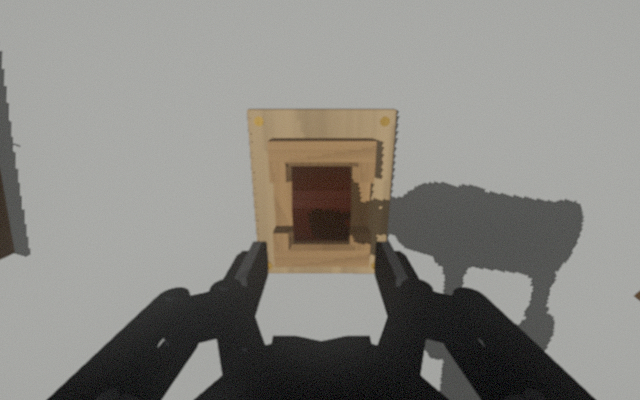

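The lid is seated at (321,205), centred between the pocket walls, level and about 26 mm above the felt. The gripper is clear.

```bash
python3 -c "
from rig import manip
print(manip.job_done())"
```

```text
the job is handed in; nothing more can be done
None
```

The lid is seated in the holding block's pocket, arch up, level and square, after a grip change on the table. The last wrist picture, taken before hand-in, showed it centred to about 1 mm with the gripper clear. I handed the job in at about 20 s; it returned no verdict, and I saw no sign the other pieces had moved but took no final picture of them.

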